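Gauge a whetstone's thickness

ROBOT

A 6-joint arm with a two-finger parallel gripper is mounted at the origin on a cart in front of the work surface, level with it; the furniture and walls round the work are solid. World frame = base frame: x ahead of the robot, y to its left, z up, the work surface at z = 0. Lengths are in mm, angles in rad, forces in N, time in s.
With the tool pointing down it reaches from about 350 to 775 mm from the base axis. Payload 7.3 kg.
Tool frame: the origin (TCP) lies at the very end of the fingers, on their centre line; the grasp point (between the pads) lies 19 mm behind it; z points along the fingers, y is the line along which they close (so a half turn about z gives the same grasp; the last joint's range is limited). The gripper opens to 92 mm and grips with 3 to 60 N. Pads are 19 mm wide; open, the fingers measure 130 mm over their backs; the gripper's body (75 mm by 190 mm) begins 47 mm behind the grasp point.
Start: joints at [-1.431, 0.342, 1.524, -0, 1.275, -0.146], TCP at [148.033, -503.717, 226.741] pointing down, gripper open.
Joint ranges: [-2.53, 2.53], [-0.77, 2.02], [0.04, 2.7], [-1, 4.14], [0.28, 2.66], [-3.11, 3.11]. Speed limits (rad/s): [2.57, 2.57, 3.14, 3.14, 3.14, 3.14].

INTERFACE

Orientations are given as [roll, pitch, yaw] about the fixed x, y, z axes, in that order (R = Rz(yaw) Ry(pitch) Rx(roll)).
In Python, from plant import get_obs, vision, workorder gives the robot as it stands.
- The arm moves only by the shell command python3 -m pendant 'ROWS' [OPENING]. ROWS is a JSON object of lists of equal length, an entry for each row: "dp": the shift along the tool's x, y, z in m, a list of three; "rotation": the turn, a rotation vector about the tool's x, y, z in rad, a list of three. A call has 1 to 8 rows; each row is the pose to reach, as a shift and turn from the pose commanded when the call began, along the tool's axes at that moment; what a row does not reach only later rows make up. A row lasts 1/8 s, in which the tool goes at most 62.5 mm and 10.7 degrees, less where a joint would pass 70% of its speed; a pose out of reach is approached as far as the arm can. A call with a gripper value outside its range is refused whole. OPENING is the finger opening in m, from 0 to 0.0918, set as the call begins (- or left out, the last holds). The fingers move at their own pace and stop on an object; the grip force is fixed at half the most. Time passes only in rows, so rows that repeat a pose let the fingers close. It gives the time, the measured TCP pose, the force, the opening and the grip force at its end, in the units of the state.
- get_obs(): the state, without advancing time (a new reading comes with each control period).
- vision.capture(name): name is "scene" or "top" or "wrist"; returns a dict with "pixels" (400x640x3 uint8, red, green, blue), "vfov" (degrees; the focal length in pixels is half the picture's height over the tangent of half this angle, whatever the lens; pixels are square), "cx", "cy" (the principal point, pixels), "pose" (4x4, takes a point from camera to world coordinates); the wrist camera has in their place "T_tool_cam" (4x4, takes a point from camera to tool coordinates, whose origin is the TCP and whose axes are the flange's). Camera axes: x right, y up, looking along -z (the intrinsics and any distortion apply to the point x, -y, -z); pixel columns grow to the right and rows downward; lengths in mm; the calibration is good to about 2 mm. A picture is of the moment at which its call begins: read the wrist's pose just before it. There is no depth.
- workorder.close_job(): hands the job in; it is judged then, once.
The state is a dict: "time": time; "joint_positions": joint angles; "dq": joint speeds; "tau": joint torques, N m; "tool_pos": TCP position; "tcp_rot": TCP orientation; "contact_force": force on the tool from outside, world axes, zero at the start; "moment": the same for the moment, N m; "grip_width": finger opening in mm; "finger_force": force on a finger pad.
Only numpy, scipy, OpenCV 4.12 (cv2) and the standard library are available. Lean on these libraries where they do the work, as an engineer would, in place of code of your own. Each camera call takes 0.05 s, during which the arm holds its last target. There are 200 camera calls.

TASK

Check how worn the orange-red whetstone is: slide it flat between the guide rails of the blue thickness gauge, long way in, right up against the steel stop at the back, and only then push the gauge's black knob down gently until the sprung foot rests on the stone and the red pointer stands in the green band. Don't run the pointer up into the orange mark, and leave the other things where they are; let go and leave the gauge standing at its reading.

Things in the scene. Friction and masses are not known exactly. Their poses are not given: they have to be found in the camera images.
- red_stone: loose whetstone, orange-red on top and cream below, 160 x 60 x 30 mm (x, y, z), about 0.5 kg, lying flat on the worktop; origin at the centre of its underside, x along its length, z up. Either end may go in first. It can be gripped across its 60 mm width or pushed.
- gauge: blue C-shaped bench gauge, fixed; origin on the quill axis at worktop level, x from the open mouth in to the stop and column, z up. Rails 12 mm high, 74 mm apart inside, from x -39 mm inward; flared lead-ins out to x -65. Steel stop face at x +45: stone home = its centre at x -35 (outer end at -115). Arm and boss: x -20 to +85, y within 21, z 103 to 143. Column: x +55 to +89
- knob_top (a point): centre of the flat top of the black push knob (50 mm diameter) on top of the quill, on the gauge's quill axis; at quill joint 0 it is 261 mm above the worktop and it goes down with the quill
- quill (a joint): how far the quill has been pushed straight down, m, 0 (raised) to 0.09. A tight bush holds it where it is left; pushing it takes about 6 N, a little more once the foot is loaded
- foot_tip (a point): centre of the underside of the sprung foot (dark steel disc, 36 mm diameter) under the quill; height above the worktop is 0.095 - quill + foot, in m
- foot (a joint): how far the foot is pushed up into the quill, m, 0 (hanging free) to 0.024; soft spring, 0.5 N at 0, 120 N/m. The red pointer shows it on the white scale plate on the quill's side facing the robot: bottom tick 0, green band 0.008 to 0.016, orange mark from 0.022. On the orange-red stone the band means quill 0.073 to 0.081
- grey_stone: bystander: loose grey and dark whetstone, 160 x 60 x 36 mm, lying farther back; origin at the centre of its underside
- mortar: bystander: loose pale stone mortar with a wooden pestle, 100 x 162 x 127 mm, to the right; origin at the centre of its underside
- cup: bystander: loose cream cup standing upside down, 63 x 88 x 51 mm, to the left; origin at the centre of its underside
- black_pot: bystander: loose small black pot with a lid, 58 mm across, 50 mm high, behind the gauge; origin at the centre of its underside

How it is judged:
By the outcome, as a careful person would: the job done as asked, in the order asked, and still so for the second after the job is handed in, with the robot touching nothing.
It also fails if it takes over 45 s, if anything falls off the work surface, if the arm or the gripper's body presses on something with over 40 N, if the wrist force passes 120 N, or if a joint passes its speed limit or range.

## Working session

There is one attempt and no reset: what is moved stays moved. The work goes in short steps, Python scripts to look and compute and a shell command to move; the robot and the scene stay as the last step left them, time stands still between calls to the robot, and variables do not carry over. Pictures are saved under pics/ and viewed, at most 10 in all, crops included, and the job is handed in when it is done.

```bash
ls; mkdir -p pics; cat > h.py <<'E'
import numpy as np, cv2
from plant import get_obs, vision, workorder
from scipy.spatial.transform import Rotation as R
def cap(name):
    o=get_obs(); c=vision.capture(name)
    if 'pose' not in c:
        T=np.eye(4); T[:3,:3]=R.from_euler('xyz',o['tcp_rot']).as_matrix(); T[:3,3]=o['tool_pos']
        c['pose']=T@np.array(c['T_tool_cam'])
    c['pose']=np.array(c['pose']); return c
def ray(c,uv):
    f=200/np.tan(np.radians(c['vfov'])/2)
    d=np.array([(uv[0]-c['cx'])/f,-(uv[1]-c['cy'])/f,-1.]); return c['pose'][:3,3],c['pose'][:3,:3]@d
def onz(c,uv,z):
    o,d=ray(c,uv); return o+d*(z-o[2])/d[2]
def proj(c,p):
    f=200/np.tan(np.radians(c['vfov'])/2)
    q=np.linalg.inv(c['pose'])@np.append(p,1); return np.array([c['cx']-f*q[0]/q[2],c['cy']+f*q[1]/q[2]])
def save(c,n): cv2.imwrite('pics/'+n+'.png',cv2.cvtColor(c['pixels'],cv2.COLOR_RGB2BGR))
E
python3 - <<'E'
from h import *
np.set_printoptions(suppress=True,precision=2)
o=get_obs(); print(o)
for n in ('scene','top'):
    c=cap(n); save(c,n+'0'); print(n,{k:v for k,v in c.items() if k!='pixels'})
E
```

```text
pics
{'time': 0.0, 'joint_positions': array([-1.43,  0.34,  1.53, -0.  ,  1.28, -0.15]), 'dq': array([-0.,  0.,  0., -0.,  0., -0.]), 'tau': array([ -0.  , -43.13, -24.42,   0.07,   0.06,  -0.  ]), 'tool_pos': array([ 147.97, -503.29,  226.04]), 'tcp_rot': array([-3.14, -0.  ,  0.29]), 'contact_force': array([ 0.51, -0.37,  0.8 ]), 'moment': array([ 0.01, -0.  , -0.01]), 'finger_force': 0.0, 'grip_width': 91.58278437357717}
scene {'vfov': 47.14345244155851, 'cx': 320.20988983869523, 'cy': 198.3942583141277, 'pose': array([[  -0.52,    0.56,   -0.65, -418.81],
       [  -0.85,   -0.34,    0.4 ,  610.4 ],
       [   0.  ,    0.76,    0.65, 1183.25],
       [   0.  ,    0.  ,    0.  ,    1.  ]])}
top {'vfov': 53.711056348381526, 'cx': 322.9129244368476, 'cy': 188.8198076226349, 'pose': array([[   0.02,    0.98,   -0.18,  300.96],
       [  -1.  ,    0.03,    0.02,   11.14],
       [   0.03,    0.18,    0.98, 1518.94],
       [   0.  ,    0.  ,    0.  ,    1.  ]])}
```

View pics/scene0.png

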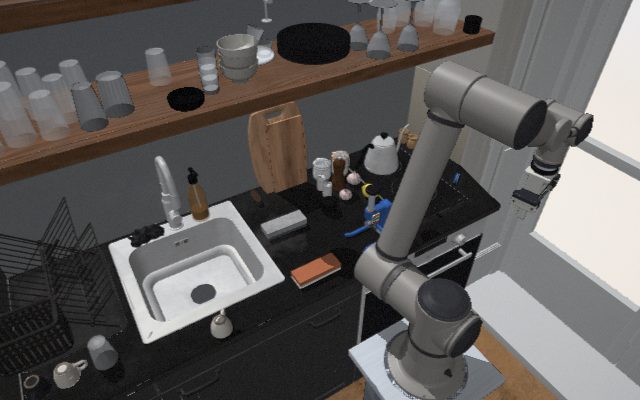

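View pics/top0.png

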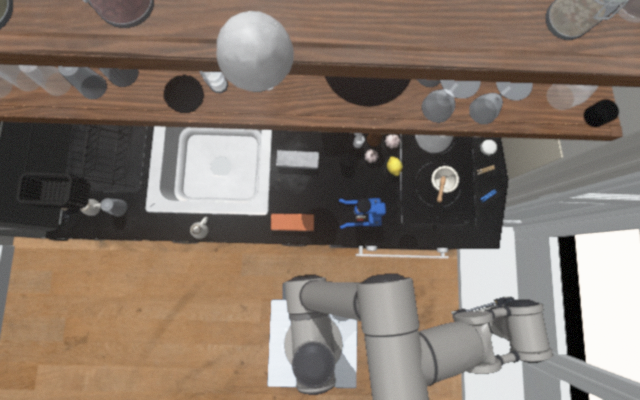

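The scene view shows the stone at about (316,270), the blue gauge at (376,215) and the grey stone at (284,224). In the top view the stone is at (293,222) and the gauge at (362,212), with its mouth to the left (+y).

```bash
python3 - <<'E'
from h import *
np.set_printoptions(suppress=True,precision=1)
for n in ('scene','top'):
    c=cap(n); hsv=cv2.cvtColor(c['pixels'],cv2.COLOR_RGB2HSV)
    m=cv2.inRange(hsv,(3,120,80),(14,255,255)); 
    w=np.zeros_like(m); 
    if n=='top': w[205:240,260:325]=255
    else: w[245:295,280:350]=255
    cs,_=cv2.findContours(m&w,0,1); k=max(cs,key=cv2.contourArea)
    h,wd=0,0
    q=np.array([onz(c,p[0],30)[:2] for p in k],np.float32)
    r=cv2.minAreaRect(q); print(n,'stone top',r)
    b=cv2.inRange(hsv,(100,120,60),(125,255,255))
    if n=='top': b[:, :330]=0;b[:,395:]=0
    else: b[:, :330]=0; b[:,410:]=0
    ys,xs=np.nonzero(b); print('blue bbox',xs.min(),xs.max(),ys.min(),ys.max())
    x0,y0=(335,185) if n=='top' else (335,175)
    cr=c['pixels'][y0:y0+60,x0:x0+80]
    cv2.imwrite(f'pics/g_{n}.png',cv2.cvtColor(cv2.resize(cr,None,fx=10,fy=10,interpolation=cv2.INTER_CUBIC),cv2.COLOR_RGB2BGR))
    # grey stone and others
for n,uv in (('grey',(298,160)),('cup',(199,229)),('mortar',(445,182)),('lemon',(395,166)),('g',(362,212))): print(n,onz(c,uv,30))
E
```

```text
scene stone top ((432.7945556640625, 97.08197784423828), (71.12303161621094, 162.5876922607422), 0.8036249279975891)
blue bbox 344 391 198 251
top stone top ((440.00469970703125, 91.49188232421875), (60.36608123779297, 158.5465545654297), 1.5244494676589966)
blue bbox 339 385 198 228
grey [680.9  77.4  30. ]
cup [404.3 436.7  30. ]
mortar [ 611.  -494.5   30. ]
lemon [ 668.7 -300.2   30. ]
g [ 485.1 -172.8   30. ]
```

View pics/g_top.png

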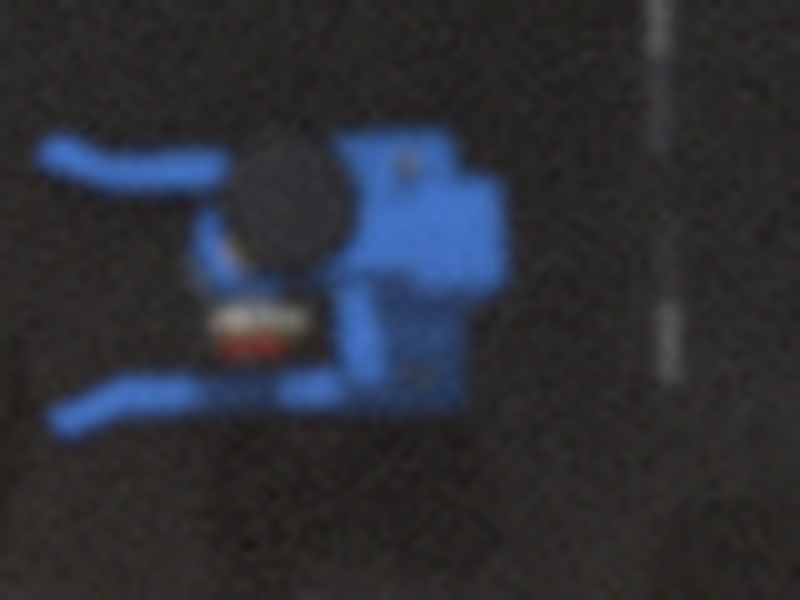

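View pics/g_scene.png

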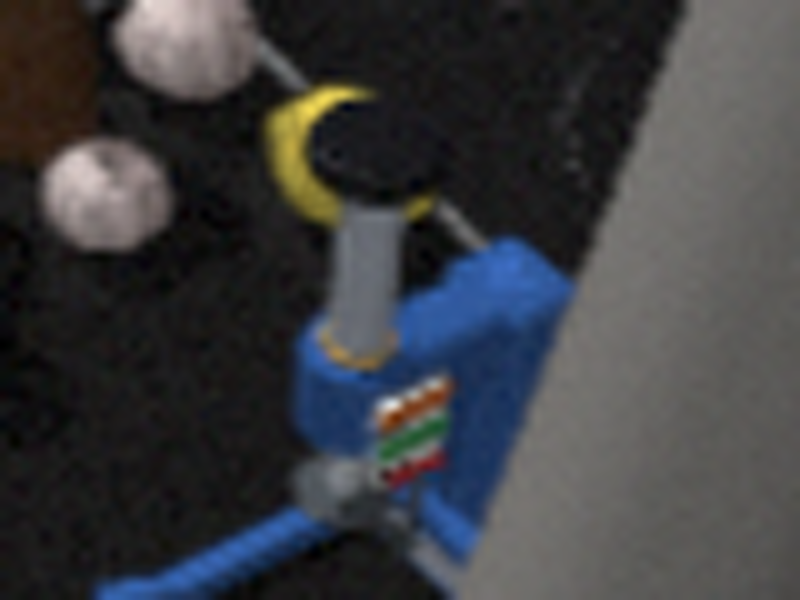

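The top crop shows the rails as straight bars at rows about 170 and 388 (crop pixels, 10x), and the knob centred at about (288,200). The scene crop shows the knob ellipse centred at about (378,147) and the scale plate on the side.

```bash
python3 - <<'E'
from h import *
np.set_printoptions(suppress=True,precision=1)
t=cap('top'); s=cap('scene')
T=lambda u,v,z: onz(t,(335+u/10-.45,185+v/10-.45),z)
S=lambda u,v,z: onz(s,(335+u/10-.45,175+v/10-.45),z)
print('knob',T(288,200,261),S(378,147,261))
a,b=T(105,172,12),T(225,167,12); c,d=T(120,392,12),T(340,385,12)
print('upper',a,b,np.degrees(np.arctan2(*(b-a)[1::-1])),'lower',c,d,np.degrees(np.arctan2(*(d-c)[1::-1])))
print('tips',T(55,150,12),T(62,422,12))
# blue mask fits of straight rail sections in top
hsv=cv2.cvtColor(t['pixels'],cv2.COLOR_RGB2HSV); m=cv2.inRange(hsv,(100,120,60),(125,255,255))
for r0,r1,c0,c1 in ((195,206,347,357),(218,228,348,368)):
    w=np.maximum(hsv[r0:r1,c0:c1,1].astype(float)-90,0)*(m[r0:r1,c0:c1]>0); P=[]
    for i in range(w.shape[1]):
        if w[:,i].sum()>0: P.append(onz(t,(c0+i,(w[:,i]*np.arange(r0,r1)).sum()/w[:,i].sum()),12)[:2])
    P=np.array(P); f=np.polyfit(P[:,1],P[:,0],1); print('rail',f,np.degrees(np.arctan(f[0])),P[[0,-1]].ravel(), np.polyval(f,-175))
# bottom stone centre, scene both
m=cv2.inRange(hsv,(3,120,80),(14,255,255)); w=np.zeros_like(m); w[205:240,260:325]=255
cs,_=cv2.findContours(m&w,0,1);k=max(cs,key=cv2.contourArea);M=cv2.moments(m&w,True)
print('stone',onz(t,(M['m10']/M['m00'],M['m01']/M['m00']),30),M['m00'])
mm=cv2.moments(m&w,True);ang=.5*np.arctan2(2*mm['mu11'],mm['mu20']-mm['mu02']);print('img ang deg',np.degrees(ang))
u=np.array([M['m10'],M['m01']])/M['m00'];e=np.array([np.cos(ang),np.sin(ang)])*20
v=onz(t,u+e,30)-onz(t,u-e,30);print('stone yaw',np.degrees(np.arctan2(v[1],v[0])))
E
python3 -m pendant '{"dp":[[0,0,-0.06]],"rotation":[[0,0,0]]}'
```

```text
knob [ 480.8 -148.4  261. ] [ 448.2 -122.1  261. ]
upper [ 525.3 -109.1   12. ] [ 528.6 -155.5   12. ] -85.96129055080958 lower [ 440.5 -116.1   12. ] [ 445.5 -200.4   12. ] -86.63304783774768
tips [533.4 -89.6  12. ] [428.5 -94.1  12. ]
rail [ -0.1 516.6] -3.998884915928168 [ 524.8 -116.6  527.4 -151.4] 528.7943308538648
rail [ -0.1 430.1] -4.086615227571967 [ 439.1 -121.6  444.9 -194.5] 442.5932891540422
stone [440.8  92.5  30. ] 671.0
img ang deg 1.8628478008298193
stone yaw -90.3110762175126
time: 0.42
tool_pos: [147.6, -501.4, 283.1]
tcp_rot: [-3.131, -0.002, 0.286]
contact_force: [0.4, -0.6, -0.1]
grip_width: 91.8
finger_force: 0.0
```

The knob's two rays meet at z≈225, so the quill probably starts about 35 mm down, centred near (485,-153). I'll go and look with the wrist camera.

```bash
python3 -m pendant '{"dp":[[0.05,-0.044,-0.04],[0.1,-0.088,-0.08],[0.15,-0.13,-0.115],[0.2,-0.175,-0.115],[0.25,-0.22,-0.115],[0.3,-0.265,-0.115],[0.35,-0.31,-0.115],[0.4,-0.355,-0.115]],"rotation":[[0,0,-0.16],[0,0,-0.32],[0,0,-0.48],[0,0,-0.64],[0,0,-0.8],[0,0,-0.96],[0,0,-1.12],[0,0,-1.285]]}'
python3 -m pendant '{"dp":[[0,0,0],[0,0,0]],"rotation":[[0,0,0],[0,0,0]]}'
python3 - <<'E'
from h import *
np.set_printoptions(suppress=True,precision=3)
w=cap('wrist'); print(w['T_tool_cam'],w['vfov'],w['cx'],w['cy']); save(w,'w1')
for p in ((485,-153,225),(441,92,30),(484,-92,12)): print(proj(w,p))
E
```

```text
time: 1.42
tool_pos: [399.9, -101.1, 401.6]
tcp_rot: [3.141, 0.001, 1.576]
contact_force: [1.2, -0.7, 0.4]
grip_width: 91.5
finger_force: 0.0
time: 1.68
tool_pos: [399.1, -103.1, 401.2]
tcp_rot: [-3.141, 0.001, 1.571]
contact_force: [-0.6, -0.3, 0.2]
grip_width: 91.7
finger_force: 0.0
[[  -0.       0.963    0.27    73.21 ]
 [   1.       0.       0.       0.632]
 [   0.       0.27    -0.963 -158.069]
 [   0.       0.       0.       1.   ]] 62.99693168484975 315.86418725756437 199.01928392545082
[394.488 224.835]
[344.397  20.511]
[366.726 145.984]
```

View pics/w1.png

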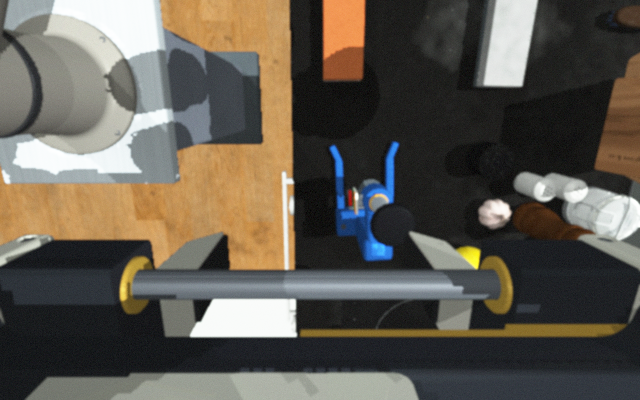

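The wrist view shows the knob at (392,225), close to the predicted (394,225). The rails run down from (334,147) and (395,145), and the stone's near end spans (323..364, 80).

```bash
python3 - <<'E'
from h import *
np.set_printoptions(suppress=True,precision=1)
w=cap('wrist'); hsv=cv2.cvtColor(w['pixels'],cv2.COLOR_RGB2HSV)
m=cv2.inRange(hsv,(100,120,50),(125,255,255))
for v in (146,150,160,165,170,175,180,185,190,195):
    def run(c0,c1):
        x=np.nonzero(m[v,c0:c1])[0]+c0
        return (x.min(),x.max()) if len(x) else None
    a,b=run(325,350),run(375,402)
    if a and b: 
        pa,pb=onz(w,(a[1]+.5,v),12),onz(w,(b[0]-.5,v),12); print(v,a,b,pa[:2],pb[:2],'mid',(pa+pb)[:2]/2)
ys,xs=np.nonzero(m[130:,320:405]); print('tips',ys.min()+130, [onz(w,(u,ys.min()+130),12) for u in (334,396)])
m=cv2.inRange(hsv,(3,120,80),(14,255,255)); m[:, :315]=0;m[:,375:]=0;m[100:]=0
P=np.argwhere(m>0)[:,::-1]; 
for v in (5,20,40,60,70):
    x=np.nonzero(m[v])[0]; print(v,x.min(),x.max(),onz(w,(x.min()-.5,v),30)[:2],onz(w,(x.max()+.5,v),30)[:2])
print('end',P[:,1].max(),onz(w,(343,P[:,1].max()+.5),30))
d=cv2.inRange(w['pixels'],(0,0,0),(28,28,28)); 
# knob: dark disc
sub=hsv[200:250,365:420,2]; print('knob centre rays', onz(w,(392,225),225), onz(w,(392,225),261))
# triangulate knob w/ scene & top
t=cap('top'); s=cap('scene')
L=[ray(w,(392,225)),ray(t,(335+28.8-.45,185+20-.45)),ray(s,(335+37.8-.45,175+14.7-.45))]
A=np.zeros((3,3));b=np.zeros(3)
for o,dd in L:
    dd=dd/np.linalg.norm(dd);Q=np.eye(3)-np.outer(dd,dd);A+=Q;b+=Q@o
X=np.linalg.solve(A,b);print('knob',X,[proj(c,X) for c in (w,t,s)])
E
```

```text
146 (np.int64(329), np.int64(336)) (np.int64(389), np.int64(399)) [433.5 -92.7] [520.1 -92.9] mid [476.8 -92.8]
150 (np.int64(330), np.int64(339)) (np.int64(388), np.int64(397)) [438.6 -99.4] [518.8 -99.5] mid [478.7 -99.5]
160 (np.int64(334), np.int64(343)) (np.int64(385), np.int64(394)) [ 445.6 -116.2] [ 514.7 -116.3] mid [ 480.2 -116.3]
165 (np.int64(334), np.int64(343)) (np.int64(385), np.int64(394)) [ 445.8 -124.7] [ 515.2 -124.8] mid [ 480.5 -124.8]
170 (np.int64(335), np.int64(344)) (np.int64(385), np.int64(394)) [ 447.7 -133.3] [ 515.7 -133.4] mid [ 481.7 -133.3]
175 (np.int64(335), np.int64(344)) (np.int64(385), np.int64(394)) [ 447.9 -141.9] [ 516.1 -142.1] mid [ 482. -142.]
180 (np.int64(335), np.int64(343)) (np.int64(385), np.int64(394)) [ 446.4 -150.6] [ 516.6 -150.8] mid [ 481.5 -150.7]
185 (np.int64(335), np.int64(343)) (np.int64(375), np.int64(394)) [ 446.6 -159.4] [ 499.9 -159.5] mid [ 473.2 -159.5]
190 (np.int64(336), np.int64(344)) (np.int64(375), np.int64(394)) [ 448.5 -168.3] [ 500.3 -168.4] mid [ 474.4 -168.4]
195 (np.int64(336), np.int64(345)) (np.int64(387), np.int64(394)) [ 450.4 -177.3] [ 521.6 -177.4] mid [ 486.  -177.3]
tips 140 [array([429.2, -82.9,  12. ]), array([531.9, -83. ,  12. ])]
5 322 365 [407.7 111.5] [471.2 111.4]
20 322 365 [407.7  92. ] [471.9  91.9]
40 322 364 [407.8  65.4] [471.5  65.2]
60 323 363 [409.4  37.9] [471.   37.7]
70 323 362 [409.4  23.8] [470.1  23.7]
end 79 [440.8  10.2  30. ]
knob centre rays [ 482. -154.  225.] [ 473.2 -140.7  261. ]
knob [ 484.8 -154.   221.7] [array([393.9, 223.9]), array([363.5, 205. ]), array([372.6, 189.2])]
```

```bash
python3 -m pendant '{"dp":[[0.05,0.008,0.02],[0.1,0.016,0.05],[0.15,0.025,0.08],[0.2,0.033,0.11],[0.253,0.041,0.14],[0.253,0.041,0.2],[0.253,0.041,0.26],[0.253,0.041,0.32]],"rotation":[[0,0,0],[0,0,0],[0,0,0],[0,0,0],[0,0,0],[0,0,0],[0,0,0],[0,0,0]]}' 0.0918
python3 -m pendant '{"dp":[[0,0,0],[0,0,0]],"rotation":[[0,0,0],[0,0,0]]}'
python3 - <<'E'
from h import *
w=cap('wrist'); save(w,'w2'); np.set_printoptions(suppress=True,precision=1)
hsv=cv2.cvtColor(w['pixels'],cv2.COLOR_RGB2HSV);m=cv2.inRange(hsv,(3,120,80),(14,255,255))
for v in range(20,400,40):
    x=np.nonzero(m[v])[0]
    if len(x)>10: print(v,x.min(),x.max(),onz(w,(x.min()-.5,v),30)[:2],onz(w,(x.max()+.5,v),30)[:2])
E
```

```text
time: 2.88
tool_pos: [440.7, 148.9, 79.9]
tcp_rot: [3.14, -0.0, 1.568]
contact_force: [0.9, -1.2, -0.5]
grip_width: 91.7
finger_force: 0.0
time: 3.12
tool_pos: [441.9, 149.5, 83.2]
tcp_rot: [3.139, -0.0, 1.569]
contact_force: [0.6, 0.7, -0.1]
grip_width: 92.0
finger_force: 0.0
220 268 355 [409.4 148.6] [469.7 148.4]
260 270 354 [409.6 118.6] [469.9 118.4]
300 212 353 [365.7  86.5] [470.1  86.1]
```

```bash
python3 -m pendant '{"dp":[[0,-0.002,0.03],[0,-0.002,0.06],[0,-0.002,0.072],[0,-0.002,0.077],[0,-0.002,0.077]],"rotation":[[0,0,0],[0,0,0],[0,0,0],[0,0,0],[0,0,0]]}'
python3 -m pendant '{"dp":[[0,0,0],[0,0,0],[0,0,0],[0,0,0],[0,0,0],[0,0,0]],"rotation":[[0,0,0],[0,0,0],[0,0,0],[0,0,0],[0,0,0],[0,0,0]]}' 0.05
```

```text
time: 3.8
tool_pos: [439.1, 150.1, 5.2]
tcp_rot: [3.14, -0.0, 1.571]
contact_force: [-0.5, 0.7, -0.2]
grip_width: 91.8
finger_force: 0.0
time: 4.55
tool_pos: [438.4, 150.0, 4.4]
tcp_rot: [3.141, 0.0, 1.571]
contact_force: [-0.3, 1.1, 2.8]
grip_width: 60.2
finger_force: 29.9
```

```bash
python3 -m pendant '{"dp":[[-0.01,0.004,0],[-0.02,0.008,0],[-0.03,0.012,0],[-0.04,0.016,0],[-0.05,0.02,0],[-0.06,0.025,0],[-0.071,0.0295,0],[-0.071,0.0295,0]],"rotation":[[0,0,-0.01],[0,0,-0.02],[0,0,-0.03],[0,0,-0.04],[0,0,-0.05],[0,0,-0.06],[0,0,-0.07],[0,0,-0.07]]}'
python3 - <<'E'
from h import *
np.set_printoptions(suppress=True,precision=1)
t=cap('top'); w=cap('wrist'); o=get_obs(); print(o['tool_pos'],o['tcp_rot'])
hsv=cv2.cvtColor(t['pixels'],cv2.COLOR_RGB2HSV); m=cv2.inRange(hsv,(3,120,80),(14,255,255)); m[:205]=0;m[240:]=0;m[:,:260]=0;m[:,345:]=0
for u in range(280,325,4):
    y=np.nonzero(m[:,u])[0]
    if len(y)>5: print(u,onz(t,(u,y.min()-.5),30)[:2],onz(t,(u,y.max()+.5),30)[:2])
big=cv2.resize(t['pixels'][180:240,300:380],None,fx=10,fy=10,interpolation=cv2.INTER_CUBIC); cv2.imwrite('pics/t3.png',big[...,::-1])
E
```

```text
time: 5.55
tool_pos: [468.2, 78.1, 4.4]
tcp_rot: [3.141, 0.001, 1.64]
contact_force: [-0.1, -4.8, 3.3]
grip_width: 60.1
finger_force: 30.0
[468.1  78.4   4.4] [3.1 0.  1.6]
324 [498.3 -27.9] [460.2 -28.8]
```

View pics/t3.png

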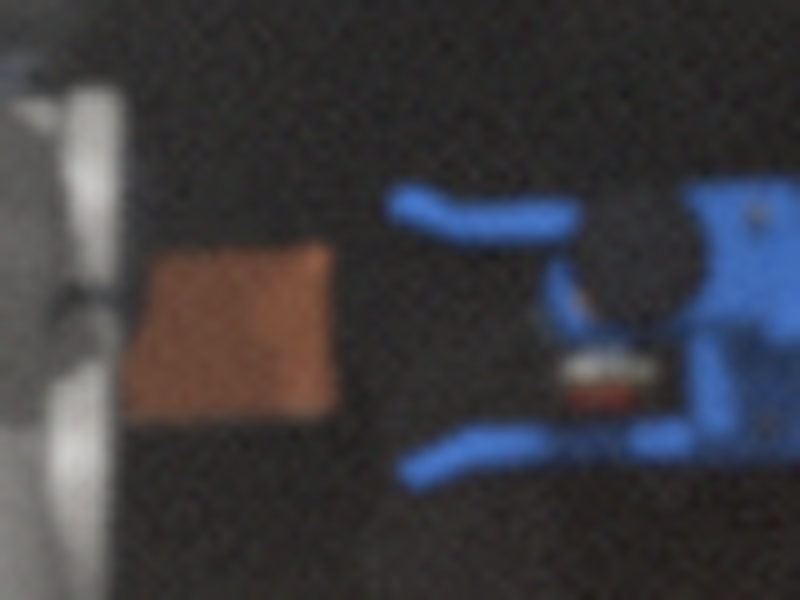

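The stone's end at (330,328 in the crop) is centred on the rails' mid line at row 329 and parallel to them. I'll slide it in along tool -x.

```bash
python3 -m pendant '{"dp":[[-0.01,0,0],[-0.02,0,0],[-0.03,0,0],[-0.04,0,0],[-0.05,0,0],[-0.06,0,0],[-0.07,0,0],[-0.07,0,0]],"rotation":[[0,0,0],[0,0,0],[0,0,0],[0,0,0],[0,0,0],[0,0,0],[0,0,0],[0,0,0]]}'
python3 -m pendant '{"dp":[[-0.01,0,0],[-0.02,0,0],[-0.03,0,0],[-0.04,0,0],[-0.05,0,0],[-0.055,0,0],[-0.055,0,0]],"rotation":[[0,0,0],[0,0,0],[0,0,0],[0,0,0],[0,0,0],[0,0,0],[0,0,0]]}'
python3 - <<'E'
from h import *
np.set_printoptions(suppress=True,precision=1)
print(get_obs()['moment']);t=cap('top')
big=cv2.resize(t['pixels'][180:240,310:390],None,fx=10,fy=10,interpolation=cv2.INTER_CUBIC); cv2.imwrite('pics/t4.png',big[...,::-1])
E
```

```text
time: 6.65
tool_pos: [472.6, 8.7, 4.4]
tcp_rot: [3.141, 0.0, 1.641]
contact_force: [-1.5, -3.1, 5.4]
grip_width: 59.7
finger_force: 29.9
time: 7.52
tool_pos: [476.4, -45.5, 4.4]
tcp_rot: [3.142, -0.0, 1.641]
contact_force: [-0.9, 0.3, 4.6]
grip_width: 59.6
finger_force: 29.9
[ 0.1 -0.1 -0. ]
```

View pics/t4.png

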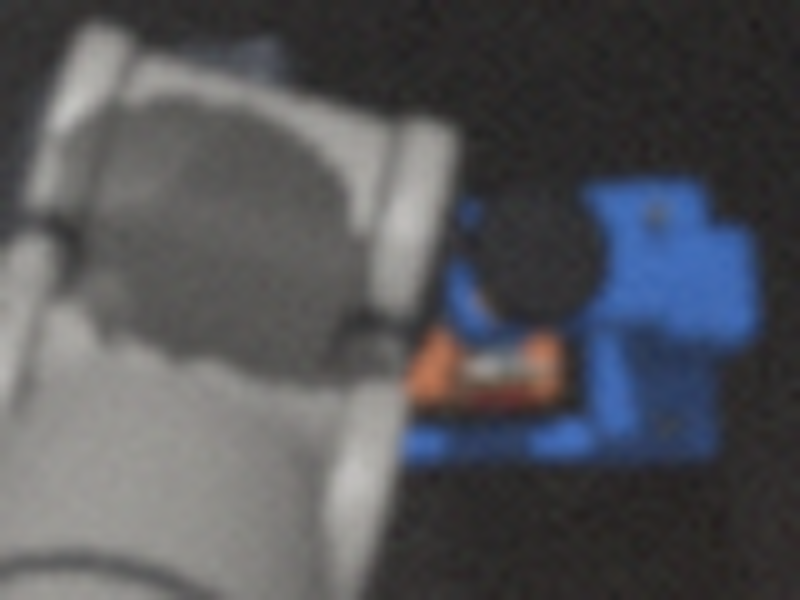

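The stone is in the rails with its front edge at about (570,375). The stop is at about (590,375). The wrist edge near (455,150) looks close to the knob's left edge (470,250), so I'll check the clearance.

```bash
python3 - <<'E'
from h import *
np.set_printoptions(suppress=True,precision=1)
t=cap('top');T=lambda u,v,z: onz(t,(310+u/10-.45,180+v/10-.45),z)
for z in (160,222,260,300,350): print(z,T(455,150,z),T(430,250,z),T(410,350,z),'knob L',T(465,255,222))
print('stone front',T(570,375,30))
print('tube L',T(60,90,222),T(60,90,300))
E
```

```text
160 [ 529.7 -131.9  160. ] [ 494.2 -123.5  160. ] [ 459.1 -117.   160. ] knob L [ 484.  -129.1  222. ]
222 [ 519.3 -125.4  222. ] [ 485.4 -117.4  222. ] [ 451.8 -111.2  222. ] knob L [ 484.  -129.1  222. ]
260 [ 512.9 -121.4  260. ] [ 480.  -113.6  260. ] [ 447.4 -107.6  260. ] knob L [ 484.  -129.1  222. ]
300 [ 506.1 -117.2  300. ] [ 474.3 -109.7  300. ] [ 442.8 -103.8  300. ] knob L [ 484.  -129.1  222. ]
350 [ 497.7 -111.9  350. ] [ 467.2 -104.7  350. ] [436.9 -99.1 350. ] knob L [ 484.  -129.1  222. ]
stone front [ 466.3 -190.2   30. ]
tube L [535.7   6.9 222. ] [521.6   7.2 300. ]
```

Clearance would only be about 5 mm, so I'll regrip 11 mm further back before the final push.

```bash
python3 -m pendant '{"dp":[[0,0,0],[0,0,0],[0,0,0],[0.006,0,0],[0.011,0,0],[0.011,0,0]],"rotation":[[0,0,0],[0,0,0],[0,0,0],[0,0,0],[0,0,0],[0,0,0]]}' 0.075
python3 -m pendant '{"dp":[[0,0,0],[0,0,0],[0,0,0],[0,0,0],[0,0,0],[0,0,0]],"rotation":[[0,0,0],[0,0,0],[0,0,0],[0,0,0],[0,0,0],[0,0,0]]}' 0.05
python3 -m pendant '{"dp":[[-0.003,0,0],[-0.006,0,0],[-0.009,0,0],[-0.011,0,0],[-0.011,0,0]],"rotation":[[0,0,0],[0,0,0],[0,0,0],[0,0,0],[0,0,0]]}'
```

```text
time: 8.38
tool_pos: [475.6, -34.3, 4.3]
tcp_rot: [-3.141, 0.0, 1.642]
contact_force: [-0.5, 0.2, -0.9]
grip_width: 74.9
finger_force: 0.0
time: 9.12
tool_pos: [475.8, -34.8, 4.3]
tcp_rot: [3.141, 0.0, 1.641]
contact_force: [0.5, 0.6, -0.8]
grip_width: 59.9
finger_force: 30.0
time: 9.75
tool_pos: [476.5, -46.1, 4.3]
tcp_rot: [-3.142, 0.0, 1.641]
contact_force: [-0.8, 0.2, 1.9]
grip_width: 59.8
finger_force: 30.0
```

```bash
python3 -m pendant '{"dp":[[-0.001,0,0],[-0.002,0,0],[-0.002,0,0]],"rotation":[[0,0,0],[0,0,0],[0,0,0]]}'; python3 -m pendant '{"dp":[[-0.001,0,0],[-0.002,0,0],[-0.002,0,0]],"rotation":[[0,0,0],[0,0,0],[0,0,0]]}'
```

```text
time: 10.12
tool_pos: [476.6, -47.7, 4.3]
tcp_rot: [-3.142, 0.0, 1.641]
contact_force: [-0.4, 2.0, 2.1]
grip_width: 60.1
finger_force: 30.0
time: 10.5
tool_pos: [476.7, -48.5, 4.3]
tcp_rot: [-3.141, -0.002, 1.641]
contact_force: [0.5, 11.3, 2.6]
grip_width: 59.9
finger_force: 30.0
```

Contact at the expected place (-48.5, against a predicted -49). One slight firming push, then release and retreat.

```bash
python3 -m pendant '{"dp":[[-0.0005,0,0],[-0.001,0,0],[-0.001,0,0]],"rotation":[[0,0,0],[0,0,0],[0,0,0]]}'; python3 -m pendant '{"dp":[[0,0,0],[0,0,0],[0,0,0],[0,0,0],[0.03,0,-0.02],[0.06,0,-0.06],[0.1,0,-0.11],[0.1,0,-0.11]],"rotation":[[0,0,0],[0,0,0],[0,0,0],[0,0,0],[0,0,0],[0,0,0],[0,0,0],[0,0,0]]}' 0.08
python3 - <<'E'
from h import *
np.set_printoptions(suppress=True,precision=1)
w=cap('wrist'); save(w,'w5')
hsv=cv2.cvtColor(w['pixels'],cv2.COLOR_RGB2HSV);m=cv2.inRange(hsv,(3,120,80),(14,255,255))
for v in range(100,400,10):
    x=np.nonzero(m[v])[0]
    if len(x)>20: print(v,x.min(),x.max(),onz(w,(x.min()-.5,v),30)[:2],onz(w,(x.max()+.5,v),30)[:2])
E
```

```text
time: 10.88
tool_pos: [476.7, -48.6, 4.3]
tcp_rot: [-3.141, -0.003, 1.64]
contact_force: [1.4, 18.0, 4.3]
grip_width: 60.0
finger_force: 30.0
time: 11.88
tool_pos: [471.7, 50.7, 117.5]
tcp_rot: [3.134, 0.001, 1.644]
contact_force: [-0.4, -0.2, 0.9]
grip_width: 79.9
finger_force: 0.0
300 278 346 [446.4 -36.9] [505.3 -32.9]
310 278 347 [446.8 -46.7] [507.1 -42.6]
320 278 347 [447.2 -56.7] [508.1 -52.6]
```

View pics/w5.png

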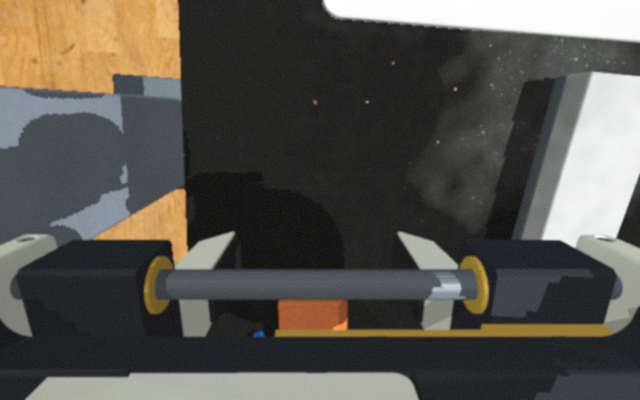

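The wrist view shows the stone between (278,300) and (347,300). Its outer end is at y≈-37, which is home, and the fingers are clear. Next, above the knob with the fingers closed.

```bash
python3 -m pendant '{"dp":[[0,0,-0.05],[0,0,-0.1],[0,0,-0.15],[-0.03,0,-0.185],[-0.08,0,-0.185],[-0.13,-0.001,-0.185],[-0.18,-0.001,-0.185],[-0.204,-0.001,-0.185]],"rotation":[[0,0,0],[0,0,0],[0,0,0],[0,0,0],[0,0,0],[0,0,0],[0,0,0],[0,0,0]]}' 0
python3 -m pendant '{"dp":[[0,0,0],[0,0,0],[0,0,0]],"rotation":[[0,0,0],[0,0,0],[0,0,0]]}'
```

```text
time: 12.92
tool_pos: [482.4, -158.0, 297.3]
tcp_rot: [-3.139, -0.001, 1.637]
contact_force: [1.2, 0.6, -0.1]
grip_width: 4.7
finger_force: 0.0
time: 13.3
tool_pos: [483.0, -153.7, 299.1]
tcp_rot: [-3.141, -0.0, 1.642]
contact_force: [0.2, 0.5, 1.1]
grip_width: 0.7
finger_force: 0.0
```

```bash
python3 -m pendant '{"dp":[[0,0.001,0.02],[0,0.001,0.04],[0,0.001,0.055],[0,0.001,0.065],[0,0.001,0.065]],"rotation":[[0,0,0],[0,0,0],[0,0,0],[0,0,0],[0,0,0]]}'
python3 -m pendant '{"dp":[[0,0,0.002],[0,0,0.004],[0,0,0.006],[0,0,0.008],[0,0,0.008]],"rotation":[[0,0,0],[0,0,0],[0,0,0],[0,0,0],[0,0,0]]}'
python3 -m pendant '{"dp":[[0,0,0.002],[0,0,0.004],[0,0,0.006],[0,0,0.008],[0,0,0.008]],"rotation":[[0,0,0],[0,0,0],[0,0,0],[0,0,0],[0,0,0]]}'
```

```text
time: 13.92
tool_pos: [483.9, -153.9, 234.0]
tcp_rot: [-3.141, -0.0, 1.642]
contact_force: [-0.6, -0.5, 1.1]
grip_width: 0.1
finger_force: 0.0
time: 14.55
tool_pos: [484.5, -154.5, 226.4]
tcp_rot: [3.141, 0.0, 1.641]
contact_force: [1.7, 0.8, 2.9]
grip_width: 0.5
finger_force: 1.5
time: 15.18
tool_pos: [484.0, -154.5, 218.0]
tcp_rot: [-3.141, 0.0, 1.641]
contact_force: [2.9, 0.0, 2.6]
grip_width: 0.2
finger_force: 1.3
```

```bash
python3 -m pendant '{"dp":[[0,0,0.004],[0,0,0.008],[0,0,0.012],[0,0,0.016],[0,0,0.02],[0,0,0.024]],"rotation":[[0,0,0],[0,0,0],[0,0,0],[0,0,0],[0,0,0],[0,0,0]]}'
python3 -m pendant '{"dp":[[0,0,0.003],[0,0,0.006],[0,0,0.009],[0,0,0.009]],"rotation":[[0,0,0],[0,0,0],[0,0,0],[0,0,0]]}'
python3 - <<'E'
from h import *
s=cap('scene'); t=cap('top')
a=s['pixels'][180:225,345:405]; b=t['pixels'][190:235,340:400]
im=np.hstack([cv2.resize(x,None,fx=6.6,fy=6.6,interpolation=cv2.INTER_CUBIC) for x in (a,b)]); cv2.imwrite('pics/r6.png',im[...,::-1]); print(im.shape)
E
```

```text
time: 15.92
tool_pos: [484.0, -154.5, 194.1]
tcp_rot: [-3.141, 0.0, 1.641]
contact_force: [-0.5, -0.2, 5.1]
grip_width: 0.4
finger_force: 2.9
time: 16.42
tool_pos: [484.0, -154.5, 185.0]
tcp_rot: [-3.141, 0.0, 1.641]
contact_force: [1.3, -0.8, 2.2]
grip_width: 0.5
finger_force: 1.4
(297, 792, 3)
```

View pics/r6.png

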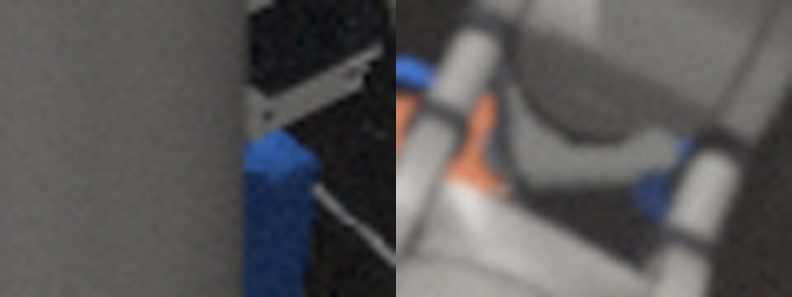

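The arm hides the dial: the left half is forearm and the gauge column is at (280,200). The tool height of 185 means quill 0.076. I'll lift straight off and swing aside to read the pointer.

```bash
python3 -m pendant '{"dp":[[0,0,-0.01],[0,0,-0.05],[0,0,-0.1],[0,0,-0.14],[-0.04,-0.033,-0.14],[-0.08,-0.066,-0.14],[-0.12,-0.1,-0.14],[-0.16,-0.133,-0.14]],"rotation":[[0,0,0],[0,0,0],[0,0,0],[0,0,0],[0,0,0],[0,0,0],[0,0,0],[0,0,0]]}'
python3 -m pendant '{"dp":[[-0.04,-0.034,0],[-0.08,-0.068,0],[-0.12,-0.09,0],[-0.12,-0.09,0]],"rotation":[[0,0,0],[0,0,0],[0,0,0],[0,0,0]]}'
python3 - <<'E'
from h import *
s=cap('scene'); t=cap('top'); w=cap('wrist'); save(w,'w7')
a=s['pixels'][190:235,345:405]; b=t['pixels'][190:235,335:395]
im=np.hstack([cv2.resize(x,None,fx=6.6,fy=6.6,interpolation=cv2.INTER_CUBIC) for x in (a,b)]); cv2.imwrite('pics/r7.png',im[...,::-1])
E
```

```text
time: 17.52
tool_pos: [361.2, -324.1, 325.6]
tcp_rot: [-3.141, -0.001, 1.641]
contact_force: [-0.0, -0.6, 0.7]
grip_width: 0.6
finger_force: 0.0
time: 18.02
tool_pos: [279.4, -451.1, 324.6]
tcp_rot: [-3.141, -0.002, 1.637]
contact_force: [0.4, 0.8, -1.4]
grip_width: 0.3
finger_force: 0.0
```

View pics/r7.png

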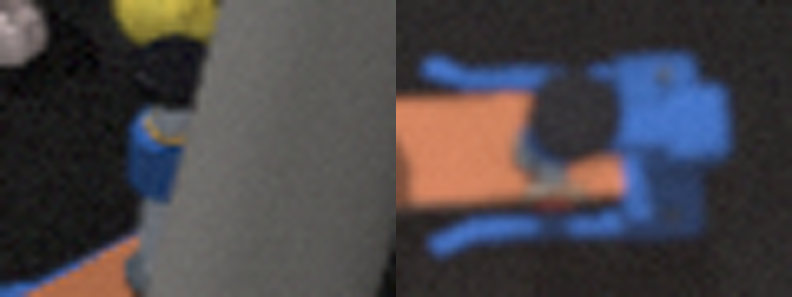

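The top half shows the stone up to the stop at (625,180), between the rails, with the knob at (575,115). The dial is still hidden in the scene view by the arm. I'll move the arm back to its start area and read the colours by code, as the picture quota is used up.

```bash
python3 -m pendant '{"dp":[[-0.013,-0.04,0],[-0.026,-0.08,0],[-0.04,-0.12,0],[-0.04,-0.15,0],[-0.04,-0.15,0]],"rotation":[[0,0,0.15],[0,0,0.3],[0,0,0.45],[0,0,0.6],[0,0,0.6]]}'
python3 - <<'E'
from h import *
np.set_printoptions(suppress=True,precision=1,linewidth=200)
s=cap('scene'); p=s['pixels']; hsv=cv2.cvtColor(p,cv2.COLOR_RGB2HSV)
# classify region: letters
for v in range(194,236):
    L=''
    for u in range(360,392):
        r,g,b=p[v,u].astype(int); h,sa,va=hsv[v,u]
        ch='.'
        if va<50: ch=' '
        elif sa>90 and 100<=h<=128: ch='b'
        elif sa>110 and (h<=4 or h>=172): ch='R'
        elif sa>90 and 5<=h<=17: ch='o'
        elif sa>80 and 40<=h<=95: ch='G'
        elif sa>90 and 18<=h<40: ch='y'
        elif va>150 and sa<60: ch='W'
        L+=ch
    print(v,L)
# knob top/bottom dark in column and knob heights: predicted position
for q in (.073,.077,.081): print(q,proj(s,(484.5,-154,261-q*1000)))
E
```

```text
time: 18.8
tool_pos: [134.0, -499.1, 325.7]
tcp_rot: [3.142, 0.0, 1.04]
contact_force: [0.4, -0.2, -0.6]
grip_width: 0.7
finger_force: 0.0
194    yyyyyyyyyyyyyyyy             
195     yyyyyyy.yyyyyy..            
196      yyy       yy ...           
197                     ..          
198                     ...  bb     
199                      ...bbbb    
200                      bbbbbbbbb .
201                     bbbbbbbbbbb.
202                    bbbbbbbbbbbb.
203                   bbbbbbbbbbbbb.
204                  bbbbbbbbbbbbbb.
205                bbbbbbbbbbbbbbb..
206       bb......bbbbbbbbbbbbbbbb..
207      bb.......bbbbbbbbbbbbbbb...
208      bb........bbbbbbbbbbbbbb...
209     bbb........bbbbbbbbbbbbbb...
210     bbb.y......bbbbbbbbbbbbb....
211     bbbbb.yyy.bbbbbbbbbbbbbb....
212     bbbbbbbbbbbbbbbbbbbbbbbb....
213     bbbbbbbbbbbbbbbbbbbbbbb.....
214     bbbbbbbbbbbbbbbbbbbbbbb.....
215     bbbbbbbbbbbbbbbbbbbbbbb.....
216     bbbbbbbbbbbbbbbbbbbbbb......
217     bbbbbbbbbbbb..bbbbbbbb......
218      bbbbbbbbbbbbbbbbbbbbb......
219       bbbbbbbbbbbbbbbbbbb.......
220       ...bbbbbbbbbbbbbbbb.......
221       .......bbbbbbbbbbb........
222       .......bbbbbbbbbbb........
223       .......bbb.W.bbbbb........
224      ..........WooRbbbb.........
225     .........Woooo.bbbb.........
226   ...o......oooo..bbbbb.........
227 ...ooo......oo...Gbbbbb.........
228 .oooo..........GoRR.bb..........
229 oooo.........GoRRooo.b..........
230 oooo........GRR..oooo...........
231 oooo............oooooo..........
232 oooo..... ...oo.ooooo...........
233 ooooo........oo.oooo............
234 oooooo...... ...oooo............
235 oooooooooooo. ..oooo............
0.073 [371.8 197.1]
0.077 [371.8 198. ]
0.081 [371.7 198.9]
```

```bash
python3 - <<'E'
from h import *
np.set_printoptions(suppress=True,precision=0,linewidth=200)
P0=cv2.cvtColor(cv2.imread('pics/scene0.png'),cv2.COLOR_BGR2RGB).astype(np.float32)
P1=np.mean([cap('scene')['pixels'].astype(np.float32) for _ in range(8)],0)
for nm,P,v0 in (('start',P0,211),('now',P1,220)):
    print(nm)
    cols=np.arange(374,378.1,.5)
    for d in np.arange(0,13,.5):
        v=v0+d-0.5*(cols-376)
        c=cv2.remap(P,cols[None].astype(np.float32),v[None].astype(np.float32),cv2.INTER_LINEAR)[0].mean(0); print(v0+d,c, 'red-ness %d green-ness %d'%(c[0]-c[1],c[1]-(c[0]+c[2])/2))
s=cap('scene')
for z in (150,127,103): print(z,proj(s,(460,-154,z)))
E
```

```text
start
211.0 [29. 55. 97.] red-ness -25 green-ness -8
211.5 [30. 54. 93.] red-ness -23 green-ness -7
212.0 [36. 56. 91.] red-ness -20 green-ness -6
212.5 [53. 68. 95.] red-ness -14 green-ness -6
213.0 [ 81.  89. 106.] red-ness -7 green-ness -4
213.5 [121. 121. 125.] red-ness 0 green-ness -2
214.0 [150. 138. 129.] red-ness 12 green-ness -1
214.5 [143. 109.  86.] red-ness 33 green-ness -5
215.0 [127.  75.  44.] red-ness 51 green-ness -10
215.5 [120.  69.  40.] red-ness 50 green-ness -10
216.0 [115.  78.  55.] red-ness 36 green-ness -7
216.5 [106.  92.  77.] red-ness 13 green-ness 0
217.0 [ 91. 102.  87.] red-ness -10 green-ness 12
217.5 [66. 98. 74.] red-ness -32 green-ness 28
218.0 [45. 91. 57.] red-ness -46 green-ness 39
218.5 [47. 90. 58.] red-ness -43 green-ness 37
219.0 [65. 96. 73.] red-ness -31 green-ness 27
219.5 [ 90. 105.  93.] red-ness -14 green-ness 13
220.0 [107. 103. 100.] red-ness 3 green-ness 0
220.5 [109.  83.  83.] red-ness 26 green-ness -13
221.0 [107.  56.  58.] red-ness 50 green-ness -26
221.5 [101.  40.  46.] red-ness 60 green-ness -33
222.0 [84. 40. 54.] red-ness 
[... 797 characters left out ...]
2 green-ness -3
226.5 [ 93. 101.  96.] red-ness -8 green-ness 6
227.0 [74. 95. 83.] red-ness -20 green-ness 15
227.5 [67. 76. 60.] red-ness -9 green-ness 12
228.0 [82. 58. 46.] red-ness 23 green-ness -6
228.5 [102.  49.  44.] red-ness 52 green-ness -23
229.0 [109.  54.  49.] red-ness 54 green-ness -25
229.5 [108.  67.  60.] red-ness 41 green-ness -17
230.0 [110.  78.  68.] red-ness 32 green-ness -11
230.5 [116.  83.  70.] red-ness 33 green-ness -10
231.0 [123.  83.  66.] red-ness 39 green-ness -11
231.5 [122.  80.  62.] red-ness 42 green-ness -12
232.0 [119.  78.  60.] red-ness 41 green-ness -12
232.5 [118.  77.  60.] red-ness 41 green-ness -12
150 [375. 210.]
127 [375. 215.]
103 [374. 220.]
```

Relative to the orange mark the pointer reads about 8–9 mm, near the green band's lower edge. The tool height says 11 mm. Pushing 2.5 mm deeper is inside the band by either reading, so I'll go back and do that.

```bash
python3 -m pendant '{"dp":[[0.05,0.0135,0],[0.1,0.027,0],[0.15,0.0405,0],[0.2,0.054,0],[0.25,0.067,0],[0.3,0.081,0],[0.35,0.094,0],[0.4,0.1075,0]],"rotation":[[0,0,-0.08],[0,0,-0.16],[0,0,-0.24],[0,0,-0.32],[0,0,-0.4],[0,0,-0.48],[0,0,-0.56],[0,0,-0.6]]}'
python3 -m pendant '{"dp":[[0,0,0]],"rotation":[[0,0,0]]}'; python3 -m pendant '{"dp":[[0,0,0]],"rotation":[[0,0,0]]}'
```

```text
time: 20.3
tool_pos: [430.5, -207.5, 325.5]
tcp_rot: [3.141, 0.0, 1.643]
contact_force: [-0.3, -0.8, -0.7]
grip_width: 0.1
finger_force: 0.0
time: 20.42
tool_pos: [431.1, -206.5, 325.1]
tcp_rot: [3.141, -0.001, 1.646]
contact_force: [-0.3, 0.3, -0.1]
grip_width: 0.3
finger_force: 0.0
time: 20.55
tool_pos: [429.1, -209.2, 325.2]
tcp_rot: [-3.141, 0.0, 1.641]
contact_force: [0.3, 0.5, -0.0]
grip_width: 0.2
finger_force: 0.0
```

```bash
python3 -m pendant '{"dp":[[0.025,0.029,0],[0.05,0.058,0],[0.05,0.058,0.03],[0.05,0.058,0.07],[0.05,0.058,0.105],[0.05,0.058,0.125],[0.05,0.058,0.128],[0.05,0.058,0.128]],"rotation":[[0,0,0],[0,0,0],[0,0,0],[0,0,0],[0,0,0],[0,0,0],[0,0,0],[0,0,0]]}'
python3 -m pendant '{"dp":[[0,0,0.002],[0,0,0.004],[0,0,0.006],[0,0,0.008],[0,0,0.008]],"rotation":[[0,0,0],[0,0,0],[0,0,0],[0,0,0],[0,0,0]]}'
```

```text
time: 21.55
tool_pos: [483.7, -156.1, 198.1]
tcp_rot: [3.141, 0.001, 1.639]
contact_force: [-0.6, 0.3, 0.5]
grip_width: 0.4
finger_force: 0.0
time: 22.18
tool_pos: [483.6, -154.9, 189.1]
tcp_rot: [-3.141, -0.0, 1.641]
contact_force: [-0.3, 0.2, 0.6]
grip_width: 0.6
finger_force: 0.0
```

```bash
for i in 1 2 3; do python3 -m pendant '{"dp":[[0,0,0.001],[0,0,0.001]],"rotation":[[0,0,0],[0,0,0]]}' | grep -E "tool_pos|contact"; done
```

```text
tool_pos: [483.7, -155.0, 188.3]
contact_force: [0.6, 0.1, 0.5]
tool_pos: [483.7, -155.1, 187.2]
contact_force: [0.5, 0.2, -0.4]
tool_pos: [483.7, -155.0, 186.2]
contact_force: [0.3, -0.3, -1.3]
```

```bash
for i in 1 2 3; do python3 -m pendant '{"dp":[[0,0,0.001],[0,0,0.001]],"rotation":[[0,0,0],[0,0,0]]}' | grep -E "tool_pos|contact"; done
python3 -m pendant '{"dp":[[0,0,-0.01],[0,0,-0.05],[0,0,-0.1],[0,0,-0.14],[-0.04,-0.033,-0.14],[-0.08,-0.066,-0.14],[-0.12,-0.1,-0.14],[-0.16,-0.133,-0.14]],"rotation":[[0,0,0],[0,0,0],[0,0,0],[0,0,0],[0,0,0],[0,0,0],[0,0,0],[0,0,0]]}'
python3 -m pendant '{"dp":[[-0.04,-0.04,0],[-0.08,-0.08,0],[-0.12,-0.12,0],[-0.14,-0.16,0],[-0.16,-0.2,0],[-0.16,-0.23,0],[-0.16,-0.24,0],[-0.16,-0.24,0]],"rotation":[[0,0,0],[0,0,0.1],[0,0,0.2],[0,0,0.3],[0,0,0.45],[0,0,0.6],[0,0,0.6],[0,0,0.6]]}'
python3 - <<'E'
from h import *
np.set_printoptions(suppress=True,precision=0,linewidth=200)
P1=np.mean([cap('scene')['pixels'].astype(np.float32) for _ in range(8)],0)
cols=np.arange(374,378.1,.5);v0=221
for d in np.arange(0,11,.5):
        v=v0+d-0.5*(cols-376)
        c=cv2.remap(P1,cols[None].astype(np.float32),v[None].astype(np.float32),cv2.INTER_LINEAR)[0].mean(0); print(v0+d,c, 'red-ness %d green-ness %d'%(c[0]-c[1],c[1]-(c[0]+c[2])/2))
t=cap('top');hsv=cv2.cvtColor(t['pixels'],cv2.COLOR_RGB2HSV); m=cv2.inRange(hsv,(3,100,80),(14,255,255)); m[:205]=0;m[240:]=0;m[:,:300]=0;m[:,385:]=0
for r in (214,216): x=np.nonzero(m[r])[0]; print('stone ends',onz(t,(x.min(),r),30),onz(t,(x.max(),r),30))
E
```

```text
tool_pos: [483.7, -155.0, 185.2]
contact_force: [0.4, -0.1, 0.4]
tool_pos: [483.8, -155.1, 184.7]
contact_force: [-0.3, 0.4, 3.3]
tool_pos: [483.8, -155.1, 183.9]
contact_force: [-1.9, 1.2, 5.0]
time: 24.68
tool_pos: [361.2, -325.1, 323.9]
tcp_rot: [3.141, 0.001, 1.641]
contact_force: [1.1, -0.8, -0.1]
grip_width: 0.6
finger_force: 0.0
time: 25.68
tool_pos: [134.1, -500.3, 323.7]
tcp_rot: [3.141, 0.0, 1.043]
contact_force: [-0.2, 0.2, -0.0]
grip_width: 0.4
finger_force: 0.0
221.0 [ 44.  80. 140.] red-ness -36 green-ness -11
221.5 [ 44.  79. 137.] red-ness -35 green-ness -11
222.0 [ 46.  79. 134.] red-ness -32 green-ness -11
222.5 [ 56.  81. 128.] red-ness -24 green-ness -11
223.0 [ 76.  90. 122.] red-ness -13 green-ness -9
223.5 [102. 103. 117.] red-ness -1 green-ness -5
224.0 [120. 106. 102.] red-ness 13 green-ness -4
224.5 [121.  88.  71.] red-ness 32 green-ness -8
225.0 [118.  74.  52.] red-ness 44 green-ness -11
225.5 [114.  78.  61.] red-ness 35 green-ness -9
226.0 [107.  90.  78.] red-ness 17 green-ness -3
226.5 [92. 94. 85.] red-ness -2 green-ness 6
227.0 [68. 87. 74.] red-ness -18 green-ness 16
227.5 [62. 74. 56.] red-ness -11 green-ness 14
228.0 [78. 58. 45.] red-ness 20 green-ness -3
228.5 [96. 49. 43.] red-ness 47 green-ness -20
229.0 [105.  56.  53.] red-ness 48 green-ness -22
229.5 [111.  76.  71.] red-ness 35 green-ness -15
230.0 [120.  95.  89.] red-ness 25 green-ness -9
230.5 [127. 102.  93.] red-ness 25 green-ness -7
231.0 [129.  95.  79.] red-ness 34 green-ness -9
231.5 [124.  84.  66.] red-ness 40 green-ness -11
stone ends [474. -40.  30.] [ 478. -192.   30.]
stone ends [466. -40.  30.] [ 470. -196.   30.]
```

Pointer now reads about 9.4 mm by image and 12 mm by tool height, both in band. I'll push another 1.5 mm to centre it.

```bash
python3 -m pendant '{"dp":[[0.05,0.0135,0],[0.1,0.027,0],[0.15,0.0405,0],[0.2,0.054,0],[0.25,0.067,0],[0.3,0.081,0],[0.35,0.094,0],[0.4,0.1075,0]],"rotation":[[0,0,-0.08],[0,0,-0.16],[0,0,-0.24],[0,0,-0.32],[0,0,-0.4],[0,0,-0.48],[0,0,-0.56],[0,0,-0.6]]}'
python3 -m pendant '{"dp":[[0,0,0],[0,0,0]],"rotation":[[0,0,0],[0,0,0]]}'
python3 -m pendant '{"dp":[[0.025,0.029,0],[0.05,0.058,0],[0.05,0.058,0.03],[0.05,0.058,0.07],[0.05,0.058,0.105],[0.05,0.058,0.128],[0.05,0.058,0.132],[0.05,0.058,0.132]],"rotation":[[0,0,0],[0,0,0],[0,0,0],[0,0,0],[0,0,0],[0,0,0],[0,0,0],[0,0,0]]}'
python3 -m pendant '{"dp":[[0,0,0.002],[0,0,0.004],[0,0,0.005],[0,0,0.005]],"rotation":[[0,0,0],[0,0,0],[0,0,0],[0,0,0]]}'
```

```text
time: 27.12
tool_pos: [430.1, -208.1, 323.5]
tcp_rot: [3.141, 0.001, 1.643]
contact_force: [0.3, -0.7, 0.4]
grip_width: 0.2
finger_force: 0.0
time: 27.38
tool_pos: [428.7, -209.7, 323.2]
tcp_rot: [-3.141, 0.0, 1.641]
contact_force: [0.4, 0.0, -0.0]
grip_width: 0.2
finger_force: 0.0
time: 28.38
tool_pos: [483.3, -156.7, 192.0]
tcp_rot: [3.141, 0.001, 1.639]
contact_force: [1.0, 0.7, 0.6]
grip_width: 0.6
finger_force: 0.0
time: 28.88
tool_pos: [483.4, -155.6, 186.4]
tcp_rot: [3.142, 0.0, 1.641]
contact_force: [-0.5, 0.7, -0.5]
grip_width: 0.8
finger_force: 0.0
```

```bash
python3 -m pendant '{"dp":[[0,0,0.001],[0,0,0.002],[0,0,0.003],[0,0,0.004],[0,0,0.0043],[0,0,0.0043]],"rotation":[[0,0,0],[0,0,0],[0,0,0],[0,0,0],[0,0,0],[0,0,0]]}'
```

```text
time: 29.62
tool_pos: [483.4, -155.6, 182.7]
tcp_rot: [3.141, 0.0, 1.641]
contact_force: [-2.9, 0.9, 6.3]
grip_width: 0.5
finger_force: 3.0
```

```bash
python3 -m pendant '{"dp":[[0,0,-0.01],[0,0,-0.05],[0,0,-0.1],[0,0,-0.14],[-0.04,-0.033,-0.14],[-0.08,-0.066,-0.14],[-0.12,-0.1,-0.14],[-0.16,-0.133,-0.14]],"rotation":[[0,0,0],[0,0,0],[0,0,0],[0,0,0],[0,0,0],[0,0,0],[0,0,0],[0,0,0]]}'
python3 -m pendant '{"dp":[[-0.04,-0.04,0],[-0.08,-0.08,0],[-0.12,-0.12,0],[-0.14,-0.16,0],[-0.16,-0.2,0],[-0.16,-0.23,0],[-0.16,-0.24,0],[-0.16,-0.24,0]],"rotation":[[0,0,0],[0,0,0.1],[0,0,0.2],[0,0,0.3],[0,0,0.45],[0,0,0.6],[0,0,0.6],[0,0,0.6]]}'
python3 - <<'E'
from h import *
np.set_printoptions(suppress=True,precision=0,linewidth=200)
P1=np.mean([cap('scene')['pixels'].astype(np.float32) for _ in range(8)],0)
cols=np.arange(374,378.1,.5);v0=223
for d in np.arange(0,8,.5):
        v=v0+d-0.5*(cols-376)
        c=cv2.remap(P1,cols[None].astype(np.float32),v[None].astype(np.float32),cv2.INTER_LINEAR)[0].mean(0); print(v0+d,c, 'red-ness %d green-ness %d'%(c[0]-c[1],c[1]-(c[0]+c[2])/2))
t=cap('top');hsv=cv2.cvtColor(t['pixels'],cv2.COLOR_RGB2HSV); m=cv2.inRange(hsv,(3,100,80),(14,255,255)); m[:205]=0;m[240:]=0;m[:,:300]=0;m[:,385:]=0
for r in (214,216): x=np.nonzero(m[r])[0]; print('stone ends',onz(t,(x.min(),r),30),onz(t,(x.max(),r),30))
E
```

```text
time: 30.62
tool_pos: [360.8, -325.7, 322.6]
tcp_rot: [3.141, 0.001, 1.641]
contact_force: [0.3, -0.3, -0.1]
grip_width: 0.6
finger_force: 0.0
time: 31.62
tool_pos: [133.8, -500.9, 322.4]
tcp_rot: [3.141, 0.0, 1.043]
contact_force: [0.1, 0.5, 0.4]
grip_width: 0.3
finger_force: 0.0
223.0 [ 80.  95. 129.] red-ness -15 green-ness -9
223.5 [110. 115. 130.] red-ness -4 green-ness -5
224.0 [132. 121. 118.] red-ness 10 green-ness -3
224.5 [130.  97.  79.] red-ness 32 green-ness -7
225.0 [123.  73.  47.] red-ness 49 green-ness -11
225.5 [119.  70.  47.] red-ness 48 green-ness -12
226.0 [116.  80.  64.] red-ness 36 green-ness -10
226.5 [105.  92.  84.] red-ness 13 green-ness -2
227.0 [89. 95. 91.] red-ness -5 green-ness 5
227.5 [80. 83. 75.] red-ness -2 green-ness 5
228.0 [85. 61. 53.] red-ness 23 green-ness -7
228.5 [96. 48. 44.] red-ness 47 green-ness -21
229.0 [102.  53.  50.] red-ness 49 green-ness -22
229.5 [106.  69.  64.] red-ness 36 green-ness -16
230.0 [110.  83.  76.] red-ness 27 green-ness -10
230.5 [114.  87.  78.] red-ness 27 green-ness -8
stone ends [474. -40.  30.] [ 478. -192.   30.]
stone ends [466. -40.  30.] [ 470. -196.   30.]
```

```bash
python3 -c "
from plant import workorder
print(workorder.close_job())"
```

```text
the job is handed in; nothing more can be done
None
```

The stone is home against the stop, and the pointer stands in the green band at about 10–13 mm (10 by the camera, 13 by tool height). The arm is well clear, and the job was handed in at about 32 s. I pushed the knob in three stages, the last two to bring the pointer up from near the band's lower edge. I did not re-check the bystander items by camera afterwards.

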